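Mesh a splined hub onto a locked spindle

TASK

Fit the loose splined hub, flange down, onto the upright splined spindle: set it over the nose, lean on it lightly while rocking it round until the teeth mesh, then press it down until its flange has pushed the black seal ring fully home on the shoulder, and let go. Never force it, neither down nor round: touch down slowly, push with no more than about 25 N, and ease off the twist when the teeth bind. Leave the other tools and parts where they lie.

Things in the scene. Friction and masses are not known exactly. Their poses are not given: they have to be found in the camera images.
- hub: splined hub, loose, aluminium, dark steel teeth in its through bore, about 0.45 kg, stands flange down. Origin: bore axis at the underside; z up the bore. Round flange 64 mm diameter, 8 high; above it a block 54 mm along x, 44 along y, to 44 mm above the origin. Bore 24 mm between six inner teeth, 33 mm in the six slots, each 7.6 mm wide, every 60 degrees from +x.
- hub_grip (a point): on the hub's axis, 30 mm above its underside: grip here from above, across the two flat sides of the block that face the hub's +y and -y (44 mm apart)
- stand: spindle stand, fixed to the bench: round green foot 104 mm diameter, 12 high, with a shoulder 52 mm diameter up to 22 mm above the bench, from which the upright steel spindle rises. Origin: spindle axis at bench top. More than 120 N between hub and spindle, all contacts added up, squeeze of the tooth flanks by twisting and knocks included, spoils the teeth.
- spindle_seat (a point): on the spindle axis, 28 mm above the bench: the hub's origin is here when fully home (hub flange on seal ring, seal ring on shoulder)
- spline_top (a point): on the spindle axis, 30 mm above spindle_seat: flat tops, edges rounded 1 mm, of the spindle's six teeth (every 60 degrees, 5 mm wide, 32 mm over the tips, running down to the shoulder). The spindle is braked and does not turn; its tooth angle differs each time and is not measured. The hub drops in only within about 5 degrees of a match (any of six), by itself when turned under 5 to 12 N of push.
- spindle_nose (a point): tip of the spindle, on its axis, 56 mm above spindle_seat. Plain round nose, 22 mm diameter, above the teeth: 18 mm straight, then an 8 mm taper to 14 mm diameter at the tip. It centres the hub's bore (1 mm play all round) before the teeth meet.
- seal (a joint): black rubber seal ring round the spindle, 48 mm diameter, 6 mm thick, held by friction: a push of about 10 N moves it down and it stays where it is left. 0 = 12 mm above the shoulder (its top then 12 mm above spindle_seat), 0.012 = fully home on the shoulder (m)
- cutter_red: red moulding cutter block, round, 95 mm across, 40 high, a bystander, loose; origin at the centre of its underside
- cutter_blue: blue rebate cutter head, round, 85 mm across, 30 high, a bystander, loose; origin at the centre of its underside
- spacer_0: light steel spacer ring, plain bore, 60 mm across, 20 high, a bystander, loose; origin at the centre of its underside
- comb_offcut_b: wooden offcut with comb slots, 50x100x45 mm, a bystander, loose; origin at the centre of its underside
- spanner_17: steel open-ended spanner, 40x211x8 mm, a bystander, loose; origin at the centre of its underside
- wedge_1: thin wooden wedge, 28x110x18 mm, a bystander, loose; origin at the centre of its underside
Things that resemble listed ones, but are neither listed nor needed, are in the scene too. Leave any turquoise look-alike of the hub alone.

How it is judged:
By the outcome, as a careful person would: the job done as asked, in the order asked, and still so for the second after the job is handed in, with the robot touching nothing.
It also fails if it takes over 67 s, if anything falls off the work surface, if the arm or the gripper's body presses on something with over 40 N, if the wrist force passes 120 N, or if a joint passes its speed limit or range.

ROBOT

A 6-joint arm with a two-finger parallel gripper is mounted at the origin on a cart in front of the work surface, level with it; the furniture and walls round the work are solid. World frame = base frame: x ahead of the robot, y to its left, z up, the work surface at z = 0. Lengths are in m, angles in degrees, forces in N, time in s.
With the tool pointing down it reaches from about 0.4 to 0.825 m from the base axis. Payload 7 kg.
Tool frame: the origin (TCP) lies on the centre line of the jaws, within the pads' length; the fingertips stand 19 mm ahead of it and the grasp point (between the pads) is the TCP (r.tip_extent is the distance from the TCP to the fingertips, in m); z points along the fingers, y is the line along which they close (so a half turn about z gives the same grasp; the last joint's range is limited). The gripper opens to 88 mm and grips with 3 to 60 N. Pads are 19 mm wide; open, the fingers measure 130 mm over their backs; the gripper's body (78 mm by 193 mm) begins 47 mm behind the grasp point.
Start: joints at [83.371, 20.546, 0.682, 0, -70.136, -16.507], TCP at [0.265, 0.621, 0.246] pointing down, gripper open.
Joint ranges: [-176.03, 176.03], [-82.01, 121.73], [-58.28, 71.71], [-173.87, 95.51], [-174.79, -0.11], [-173.66, 173.66]. Speed limits (degrees/s): [136.94, 136.94, 172.46, 180, 180, 180].

INTERFACE

Orientations are given as [roll, pitch, yaw] about the fixed x, y, z axes, in that order (R = Rz(yaw) Ry(pitch) Rx(roll)).
In Python, from plant import r gives the robot as it stands. The module is installed in compiled form; this text tells all that it offers.
- The arm moves only by the tool jog_arm, never from a script. Its argument "deltas" is a list that holds one entry, the list of rows, each a list of 5 numbers: the opening, from -1 (shut) to 1 (fully open), then the shift along the world's x, y, z in cm, then the turn about the world's z in rad. In form: [[[claw, dx, dy, dz, turn], ...]]. A call has 1 to 8 rows; each row shifts and turns the commanded pose from where the row before left it; what a row does not reach is not made up. A row lasts 1/8 s, in which the tool goes at most 62.5 mm and 10.7 degrees, less where a joint would pass 70% of its speed; a pose out of reach is approached as far as the arm can. A call with a gripper value outside its range is refused whole. The fingers move at their own pace and stop on an object; "force" is the grip in N (left out, the last holds). Time passes only in rows, so rows that do not move let the fingers close. It gives the time, the measured TCP pose, the force, the opening and the grip force at its end, in the units of the state.
- r.get_state(): the state, without advancing time (a new reading comes with each control period).
- r.capture(name): name is "scene" or "top"; returns the picture (480x640x3 uint8, blue, green, red); there is no depth.
- r.camera_info(name): a dict with "fx", "fy", "cx", "cy" (pixels), "view" (4x4, takes a point from world to camera coordinates). Camera axes: x right, y up, looking along -z (the intrinsics and any distortion apply to the point x, -y, -z); pixel columns grow to the right and rows downward; lengths in m; the calibration is good to about 2 mm. A picture is of the moment at which its call begins. camera_info takes no time and is no camera call.
- r.close_job(): hands the job in; it is judged then, once.
The state is a dict: "time_s": time; "joints": joint angles; "qd": joint speeds; "joint_torque": joint torques, N m; "tcp_pos": TCP position; "eef_rot": TCP orientation; "contact_force": force on the tool from outside, world axes, zero at the start; "moment": the same for the moment, N m; "gripper_width": finger opening in m; "gripper_force": force on a finger pad.
Only numpy, scipy, OpenCV 4.12 (cv2) and the standard library are available. Lean on these libraries where they do the work, as an engineer would, in place of code of your own. Each camera call takes 0.05 s, during which the arm holds its last target. There are 200 camera calls.

## Working session

There is one attempt and no reset: what is moved stays moved. The work goes in short steps, Python scripts to look and compute and a tool call to move; the robot and the scene stay as the last step left them, time stands still between calls to the robot, and variables do not carry over. Pictures are saved under pics/ and viewed, at most 10 in all, crops included, and the job is handed in when it is done.

Besides the shell and the picture viewer there is one more tool, called after "Emit:" by a JSON object that holds its "api" and its "payload". jog_arm: Moves the arm, as the interface text tells. Its arguments: {"type":"object","properties":{"deltas":{"type":"array"},"force":{"type":"number"}},"required":["deltas"]}

```bash
mkdir -p pics
python3 - <<'E'
from plant import r
import cv2
for n in("scene","top"):
    cv2.imwrite(f"pics/{n}0.png",r.capture(n)); i=r.camera_info(n); print(n,i)
print(r.get_state())
E
```

```text
scene {'fx': 436.51997810538995, 'fy': 436.51997810538995, 'cx': 313.71729243464654, 'cy': 247.95762200276397, 'view': array([[ 0.46877203, -0.88325119, -0.01095989, -0.34135058],
       [ 0.64352586,  0.33298953,  0.68919695, -0.33281916],
       [-0.6050845 , -0.33012922,  0.72449116, -0.70502188],
       [ 0.        ,  0.        ,  0.        ,  1.        ]])}
top {'fx': 593.8877075824147, 'fy': 593.8877075824147, 'cx': 306.2452971286942, 'cy': 245.82049314284086, 'view': array([[-0.00689771, -0.9999152 , -0.0110458 , -0.08307011],
       [ 0.98131179, -0.00889277,  0.19221885, -0.52486867],
       [-0.19230078, -0.0095135 ,  0.98128992, -1.34918573],
       [ 0.        ,  0.        ,  0.        ,  1.        ]])}
{'time_s': 0.1, 'joints': array([ 8.33712870e+01,  2.05856396e+01,  6.37929517e-01, -1.63778932e-02,
       -7.01363343e+01, -1.65089840e+01]), 'qd': array([-0.02207107, -0.02618405,  0.09659276,  0.00403138,  0.02243586,
        0.03015052]), 'joint_torque': array([-2.46845695e-03, -5.84163237e+01,  2.93749398e+01,  7.01562837e+00,
        1.01862982e-02, -4.32853369e-05]), 'tcp_pos': array([0.26508151, 0.62031456, 0.24473142]), 'eef_rot': array([ 1.79915045e+02, -9.12212712e-03, -2.31432665e+01]), 'contact_force': array([0.347687  , 0.58527232, 0.90665231]), 'moment': array([ 0.01603461,  0.02160218, -0.01137535]), 'gripper_force': 0.0, 'gripper_width': 0.0877985168772037}
```

View pics/scene0.png

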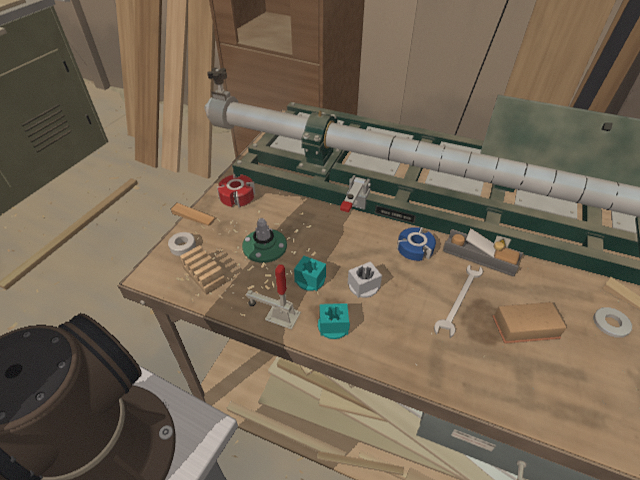

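View pics/top0.png

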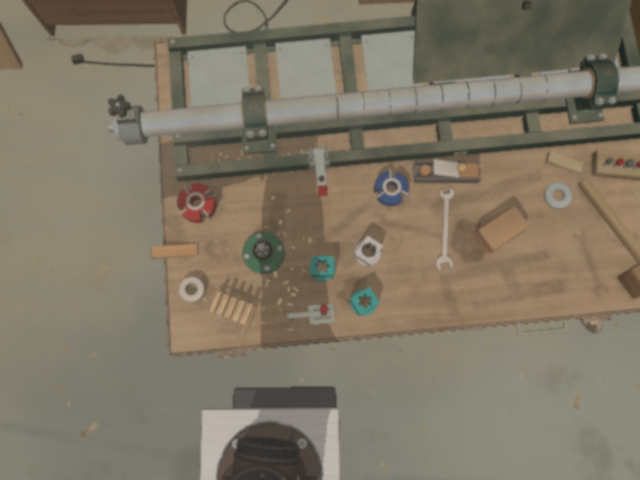

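The scene view shows three hub shapes: a silver one at scene (365,278) / top (369,250), and two turquoise ones at scene (310,272) and (334,319). The silver one is aluminium with dark teeth, so it fits the description. The stand is at scene (265,240) / top (263,250). I'll confirm with one enlarged crop.

Run:
```python
import cv2,numpy as np
s=cv2.imread("pics/scene0.png");t=cv2.imread("pics/top0.png")
def c(im,x,y,w,h,f=6):return cv2.resize(im[y:y+h,x:x+w],(400,300),interpolation=cv2.INTER_CUBIC)
m=np.vstack([np.hstack([c(s,333,248,64,48),c(t,337,226,64,48)]),np.hstack([c(s,233,212,64,48),c(t,231,226,64,48)])])
cv2.imwrite("pics/m0.png",m)
```

```text
(no output)
```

View pics/m0.png

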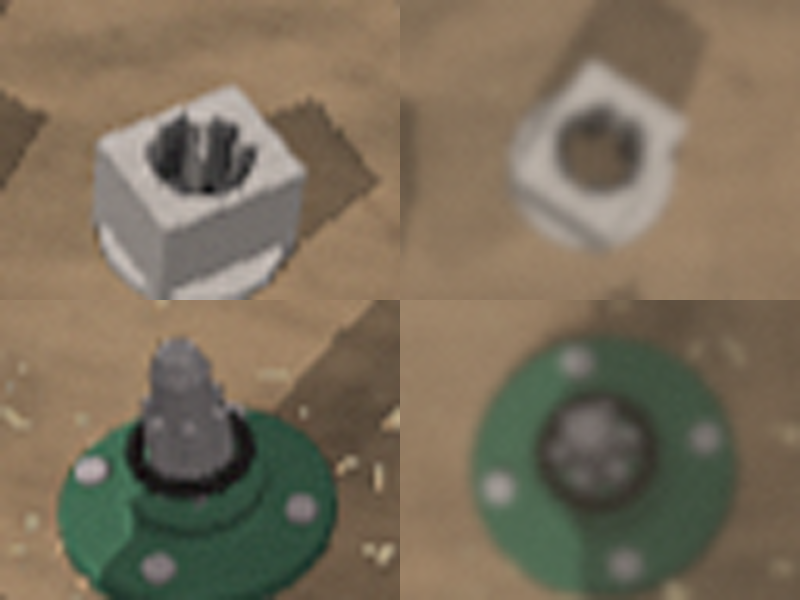

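The crop confirms it: the silver block with dark inner teeth is the hub. Its top corners in the scene crop (6.25x) are (97,145), (237,87), (303,172) and (163,228). The spindle tip is near crop (180,348) in scene and (185,125) in top. Next I'll measure.

```bash
cat > h.py <<'E'
import cv2,numpy as np
from plant import r
I={n:r.camera_info(n) for n in("scene","top")}
def ray(n,u,v):
    i=I[n];R=i["view"][:3,:3];t=i["view"][:3,3]
    d=R.T@np.array([(u-i["cx"])/i["fx"],-(v-i["cy"])/i["fy"],-1]);return -R.T@t,d/np.linalg.norm(d)
def onz(n,u,v,z):
    o,d=ray(n,u,v);return o+d*(z-o[2])/d[2]
def proj(n,p):
    i=I[n];c=i["view"][:3,:3]@p+i["view"][:3,3];return np.array([i["cx"]-i["fx"]*c[0]/c[2],i["cy"]+i["fy"]*c[1]/c[2]])
def tri(a,b):
    (o,d),(p,e)=ray("scene",*a),ray("top",*b)
    s=np.linalg.lstsq(np.c_[d,-e],p-o,rcond=None)[0];x,y=o+d*s[0],p+e*s[1]
    return (x+y)/2,np.linalg.norm(x-y)
E
python3 - <<'E'
from h import *
np.set_printoptions(precision=4,suppress=True)
S=cv2.imread("pics/scene0.png");T=cv2.imread("pics/top0.png")
cs=lambda x,y,ox,oy:(ox+(x+.5)/6.25-.5,oy+(y+.5)/6.25-.5)
sc=[cs(*p,333,248) for p in[(97,145),(237,87),(303,172),(163,228)]]
tc=[cs(*p,337,226) for p in[(115,165),(196,60),(287,128),(207,235)]]
P=[]
for a,b in zip(sc,tc):
    print("corner",tri(a,b),onz("scene",*a,.044),onz("top",*b,.044)); P.append(onz("scene",*a,.044))
P=np.array(P);print("ctr scene",P.mean(0),"edges",np.linalg.norm(np.roll(P,-1,0)-P,axis=1)*1000)
for k in range(4):
    d=(np.roll(P,-1,0)-P)[k];print("edge ang",np.degrees(np.arctan2(d[1],d[0])))
print("bore ctr tri",tri(cs(202,153,333,248),cs(199,150,337,226)))
print("tip",tri(cs(180,348,233,212),cs(185,125,231,226)),onz("scene",*cs(180,348,233,212),.084),onz("top",*cs(185,125,231,226),.084))
for n,im,(x,y) in(("scene",S,(265,240)),("top",T,(263,250))):
    h=cv2.cvtColor(im,cv2.COLOR_BGR2HSV);m=cv2.inRange(h,(60,80,20),(90,255,255))
    w=np.zeros_like(m);w[y-40:y+40,x-40:x+40]=m[y-40:y+40,x-40:x+40]
    w=cv2.morphologyEx(w,cv2.MORPH_CLOSE,np.ones((5,5)))
    c=max(cv2.findContours(w,0,1)[0],key=cv2.contourArea);c=cv2.convexHull(c);e=cv2.fitEllipse(c)
    Q=np.array([onz(n,*p[0],.012) for p in c]);
    (cx,cy),rad=cv2.minEnclosingCircle(Q[:,:2].astype(np.float32))
    print(n,e,"z12",onz(n,*e[0],.012),"circ",cx,cy,rad)
print(r.get_state()["contact_force"])
E
```

```text
corner (array([ 0.5101, -0.201 ,  0.0343]), np.float64(0.004523475270065532)) [ 0.5009 -0.2023  0.044 ] [ 0.5096 -0.2021  0.044 ]
corner (array([ 0.5502, -0.2333,  0.0402]), np.float64(0.001954515052225681)) [ 0.5462 -0.2336  0.044 ] [ 0.5499 -0.2338  0.044 ]
corner (array([ 0.5234, -0.2674,  0.0419]), np.float64(0.0007943748400976656)) [ 0.5215 -0.2675  0.044 ] [ 0.5232 -0.2675  0.044 ]
corner (array([ 0.4827, -0.2357,  0.0394]), np.float64(0.0020002367673868453)) [ 0.4786 -0.2362  0.044 ] [ 0.4825 -0.2361  0.044 ]
ctr scene [ 0.5118 -0.2349  0.044 ] edges [55.1216 42.0179 53.1566 40.5475]
edge ang -34.55820652950234
edge ang -126.11018202119328
edge ang 143.86379032686645
edge ang 56.638952242316265
bore ctr tri (array([ 0.5154, -0.2342,  0.0419]), np.float64(6.904056417623164e-05))
tip (array([ 0.5499,  0.0465, -0.1211]), np.float64(0.027572329754573844)) [ 0.3981 -0.0587  0.084 ] [0.5191 0.0184 0.084 ]
scene ((264.2325439453125, 245.23355102539062), (32.663352966308594, 43.66542434692383), 82.89960479736328) z12 [0.5078 0.0122 0.012 ] circ 0.5091614127159119 0.012784527614712715 0.05257050693035126Traceback (most recent call last):
  File "<stdin>", line 19, in <module>
ValueError: max() iterable argument is empty
```

Run:
```python
from h import *
np.set_printoptions(precision=4,suppress=True)
S=cv2.imread("pics/scene0.png");T=cv2.imread("pics/top0.png")
cs=lambda x,y,ox,oy:(ox+(x+.5)/6.25-.5,oy+(y+.5)/6.25-.5)
a,b=cs(180,48,233,212),cs(185,125,231,226)
print("tip",a,b,tri(a,b),onz("scene",*a,.084),onz("top",*b,.084))
H=cv2.cvtColor(T,cv2.COLOR_BGR2HSV);print(H[265,250],H[240,275],H[230,210])
def circ(n,m,x,y,z,k=45):
    w=np.zeros_like(m);w[y-k:y+k,x-k:x+k]=m[y-k:y+k,x-k:x+k]
    w=cv2.morphologyEx(w,cv2.MORPH_CLOSE,np.ones((3,3)))
    c=max(cv2.findContours(w,0,1)[0],key=cv2.contourArea);c=cv2.convexHull(c)
    Q=np.array([onz(n,*p[0],z)[:2] for p in c]);A=np.c_[2*Q,np.ones(len(Q))]
    s=np.linalg.lstsq(A,(Q**2).sum(1),rcond=None)[0];R=np.sqrt(s[2]+s[0]**2+s[1]**2)
    print(n,z,"circle",s[:2],R,"px",proj(n,np.r_[s[:2],z]));return proj(n,np.r_[s[:2],z])
g=[]
for n,im,p in(("scene",S,(265,240)),("top",T,(263,250))):
    h=cv2.cvtColor(im,cv2.COLOR_BGR2HSV)
    g.append(circ(n,cv2.inRange(h,(55,60,20),(95,255,255)),*p,.012))
print("foot tri",tri(*g))
```

```text
tip (261.38, 219.26) (260.18, 245.57999999999998) (array([0.5194, 0.019 , 0.0811]), np.float64(0.0008208509767932663)) [0.5166 0.0173 0.084 ] [0.5191 0.0184 0.084 ]
[ 63  64 108] [60 57 81] [ 15  86 152]
scene 0.012 circle [0.5093 0.0132] 0.05164532629297393 px [264.1995 244.6757]
top 0.012 circle [0.516  0.0253] 0.04045769667608595 px [259.9448 252.6014]
foot tri (array([ 0.5207,  0.025 , -0.0048]), np.float64(0.004633201282923856))
```

Run:
```python
from h import *
np.set_printoptions(precision=4,suppress=True)
T=cv2.imread("pics/top0.png");S=cv2.imread("pics/scene0.png")
for n,im,(x,y) in(("top",T,(263,252)),("scene",S,(264,244))):
    h=cv2.cvtColor(im,cv2.COLOR_BGR2HSV)
    for lo in(30,):
        m=cv2.inRange(h,(38,lo,15),(100,255,255));w=np.zeros_like(m);w[y-28:y+28,x-28:x+28]=m[y-28:y+28,x-28:x+28]
        w=cv2.morphologyEx(w,cv2.MORPH_OPEN,np.ones((3,3)))
        c=cv2.convexHull(np.vstack(cv2.findContours(w,0,1)[0]))
        for z in(.012,.009):
            Q=np.array([onz(n,*p[0],z)[:2] for p in c]);s=np.linalg.lstsq(np.c_[2*Q,np.ones(len(Q))],(Q**2).sum(1),rcond=None)[0]
            print(n,z,s[:2],np.sqrt(s[2]+s[0]**2+s[1]**2),(np.hypot(*(Q-s[:2]).T)).round(4).min())
# bore tip in each single view, hub flange centre check: tooth tops etc
for p in([.5194,.019,.081],[.5154,-.2342,.044]): print(proj("scene",np.array(p)),proj("top",np.array(p)))
```

```text
top 0.012 [0.5172 0.0178] 0.049873154628572766 0.0485
top 0.009 [0.5177 0.018 ] 0.04997912384327427 0.0486
scene 0.012 [0.509  0.0127] 0.052537094002922634 0.0509
scene 0.009 [0.5113 0.0145] 0.05275466325785999 0.0511
[261.5548 219.2534] [260.0502 245.7227]
[364.997  271.4298] [368.5041 249.4443]
```

Hub: bore axis about (0.515, -0.2345), top at about 0.042 (0.044 expected), edges 54x42 mm, x axis at about -36.5 degrees. Spindle: axis about (0.518, 0.018), tip at about 0.081 (0.084 expected), foot radius about 50 mm. These are consistent and in reach, so I'm moving.

Emit:
{"api": "jog_arm", "payload": {"deltas": [[[1,3,-5,0,0],[1,3,-5,0,0],[1,3,-5,0,0],[1,3,-5,0,0],[1,3,-5,0,0],[1,3,-5,0,0],[1,3,-5,0,0],[1,3,-5,0,0]]], "force": 30}}

```text
time_s: 1.1
tcp_pos: [0.5057, 0.2189, 0.2455]
eef_rot: [180.0, 0.0, -23.1]
contact_force: [1.0, 0.3, 0.2]
gripper_width: 0.0873
gripper_force: 0.0
```

Emit:
{"api": "jog_arm", "payload": {"deltas": [[[1,0.1,-5.7,0,-0.04],[1,0.1,-5.7,0,-0.04],[1,0.1,-5.7,0,-0.04],[1,0.1,-5.7,0,-0.04],[1,0.1,-5.7,0,-0.04],[1,0.1,-5.7,0,-0.033],[1,0.1,-5.7,0,0],[1,0.1,-5.6,0,0]]]}}

```text
time_s: 2.1
tcp_pos: [0.5128, -0.2362, 0.2454]
eef_rot: [-180.0, 0.0, -36.5]
contact_force: [1.0, 0.3, -0.4]
gripper_width: 0.0876
gripper_force: 0.0
```

Emit:
{"api": "jog_arm", "payload": {"deltas": [[[1,0,0,0,0]]]}}

```text
time_s: 2.22
tcp_pos: [0.5124, -0.2376, 0.2446]
eef_rot: [179.9, 0.1, -36.8]
contact_force: [-1.2, 0.6, -0.4]
gripper_width: 0.0875
gripper_force: 0.0
```

Emit:
{"api": "jog_arm", "payload": {"deltas": [[[1,0.1,0.1,-3,0],[1,0.1,0.1,-4,0],[1,0,0,-4,0],[1,0,0,-3.5,0],[1,0,0,-3,0],[1,0,0,-2,0],[1,0,0,-1,0],[1,0,0,-0.6,0]]]}}

```text
time_s: 3.22
tcp_pos: [0.5154, -0.232, 0.0344]
eef_rot: [180.0, 0.0, -36.5]
contact_force: [0.3, 0.6, 1.1]
gripper_width: 0.0878
gripper_force: 0.0
```

Run:
```python
from h import *
s=r.capture("scene");t=r.capture("top");print(r.get_state()["tcp_pos"])
c=lambda im,x,y:cv2.resize(im[y:y+75,x:x+100],(400,300),interpolation=cv2.INTER_CUBIC)
cv2.imwrite("pics/m1.png",np.hstack([c(s,315,225),c(t,320,210)]))
```

```text
[ 0.51530131 -0.23210367  0.03451679]
```

View pics/m1.png

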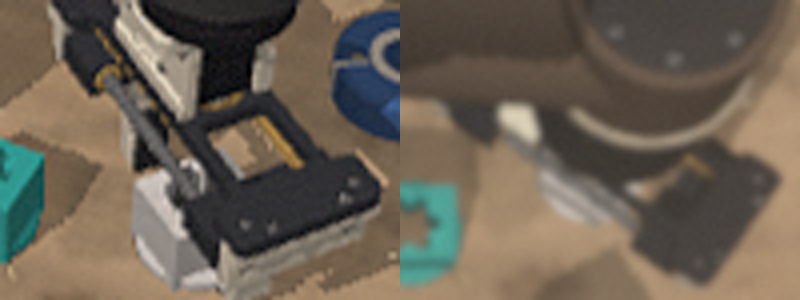

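The crop shows the silver hub at (175,220) left panel, between the open fingers and clear of the turquoise one. I'll trim y and close.

Emit:
{"api": "jog_arm", "payload": {"deltas": [[[1,0,-0.25,-0.3,0],[-0.2,0,0,0,0],[-0.2,0,0,0,0],[-0.2,0,0,0,0],[-0.2,0,0,0,0],[-0.2,0,0,0,0],[-0.2,0,0,0,0],[-0.2,0,0,0,0]]], "force": 40}}

```text
time_s: 4.32
tcp_pos: [0.5151, -0.2348, 0.0316]
eef_rot: [180.0, 0.0, -36.5]
contact_force: [-1.4, -0.3, 0.8]
gripper_width: 0.0441
gripper_force: 39.8
```

Emit:
{"api": "jog_arm", "payload": {"deltas": [[[-0.2,0,0,1,0],[-0.2,0,0,2,0],[-0.2,0,0,3,0],[-0.2,0,0,3,0],[-0.2,0,0,3,0],[-0.2,0,1,0,0],[-0.2,0,3,0,0],[-0.2,0,4,0,0]]]}}

```text
time_s: 5.32
tcp_pos: [0.5139, -0.1538, 0.15]
eef_rot: [179.9, 0.1, -36.6]
contact_force: [0.9, 0.2, -4.0]
gripper_width: 0.0442
gripper_force: 39.8
```

Emit:
{"api": "jog_arm", "payload": {"deltas": [[[-0.2,0.1,4,0,0],[-0.2,0.1,4,0,0],[-0.2,0.1,4,0,0],[-0.2,0,3,0,0],[-0.2,0,1.5,0,0],[-0.2,0,0.75,0,0],[-0.2,0,0,0,0],[-0.2,0,0,0,0]]]}}

```text
time_s: 6.32
tcp_pos: [0.518, 0.017, 0.1514]
eef_rot: [180.0, 0.0, -36.5]
contact_force: [-0.7, 0.5, -5.3]
gripper_width: 0.0438
gripper_force: 39.8
```

Run:
```python
from h import *
s=r.capture("scene");t=r.capture("top");g=r.get_state();print(g["tcp_pos"],g["contact_force"],g["joints"])
p=g["tcp_pos"]-[0,0,.03];u=proj("scene",p);v=proj("scene",np.array([.518,.018,.084]));print(u,v)
c=lambda im,x,y:cv2.resize(im[y:y+75,x:x+100],(800,600),interpolation=cv2.INTER_CUBIC)
cv2.imwrite("pics/m2.png",c(s,215,185))
cv2.imwrite("pics/scene2.png",s);cv2.imwrite("pics/top2.png",t)
```

```text
[0.51814101 0.01697859 0.15147913] [ 0.15215447  0.48967646 -4.76371984] [ 2.35902342e+01  1.07062545e+01 -2.63563338e+01 -6.76512710e-04
 -5.29481759e+01  2.98651506e+01]
[260.19150118 205.99308528] [261.46132259 218.77585698]
```

View pics/m2.png

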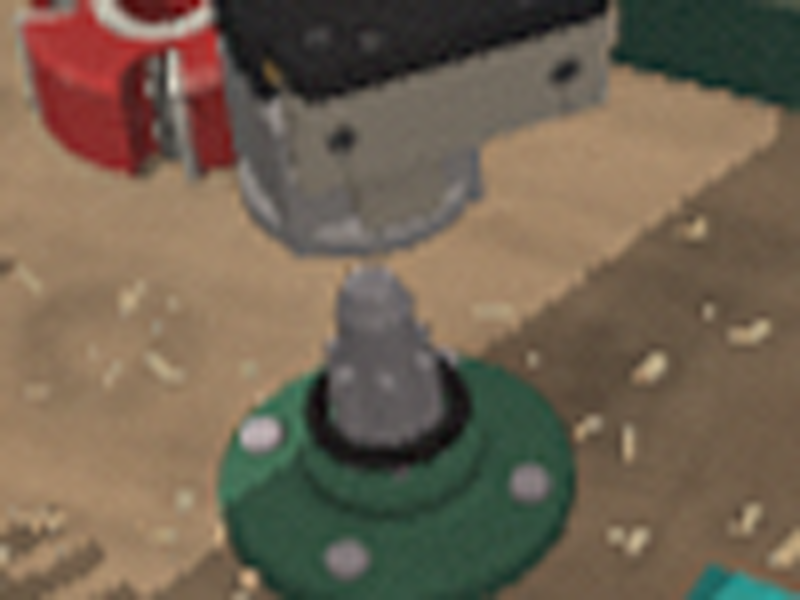

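The hub flange is centred at crop x≈360 above the tip at crop x≈375, which matches the projected vertical axis, so they are laterally aligned within about 1 mm. I'm lowering it slowly over the nose.

Emit:
{"api": "jog_arm", "payload": {"deltas": [[[-0.2,0,0,-1,0],[-0.2,0,0,-1.2,0],[-0.2,0,0,-0.8,0],[-0.2,0,0,-0.3,0],[-0.2,0,0,-0.2,0],[-0.2,0,0,-0.2,0],[-0.2,0,0,0,0]]]}}

```text
time_s: 7.3
tcp_pos: [0.5183, 0.0177, 0.1146]
eef_rot: [-180.0, -0.0, -36.5]
contact_force: [-0.7, 0.4, -5.5]
gripper_width: 0.044
gripper_force: 39.8
```

Emit:
{"api": "jog_arm", "payload": {"deltas": [[[-0.2,0,0,-0.2,0],[-0.2,0,0,-0.2,0],[-0.2,0,0,-0.2,0],[-0.2,0,0,-0.2,0]]]}}

```text
time_s: 7.8
tcp_pos: [0.5182, 0.0177, 0.1064]
eef_rot: [180.0, 0.0, -36.5]
contact_force: [0.3, -0.0, -4.9]
gripper_width: 0.0441
gripper_force: 39.8
```

Emit:
{"api": "jog_arm", "payload": {"deltas": [[[-0.2,0,0,-0.2,0],[-0.2,0,0,-0.2,0],[-0.2,0,0,-0.2,0],[-0.2,0,0,-0.2,0]]]}}

```text
time_s: 8.3
tcp_pos: [0.5182, 0.0177, 0.0984]
eef_rot: [-180.0, -0.0, -36.5]
contact_force: [0.6, 0.2, -5.4]
gripper_width: 0.0441
gripper_force: 39.8
```

Emit:
{"api": "jog_arm", "payload": {"deltas": [[[-0.2,0,0,-0.2,0],[-0.2,0,0,-0.15,0],[-0.2,0,0,-0.1,0],[-0.2,0,0,-0.05,0],[-0.2,0,0,0,0]]]}}

```text
time_s: 8.93
tcp_pos: [0.5182, 0.0177, 0.0936]
eef_rot: [180.0, 0.0, -36.5]
contact_force: [-0.5, -0.3, -3.5]
gripper_width: 0.0439
gripper_force: 39.8
```

Emit:
{"api": "jog_arm", "payload": {"deltas": [[[-0.2,0,0,-0.05,0],[-0.2,0,0,-0.05,0],[-0.2,0,0,0,0]]]}}

```text
time_s: 9.3
tcp_pos: [0.5182, 0.0177, 0.0925]
eef_rot: [180.0, 0.0, -36.5]
contact_force: [-0.5, 0.3, -5.0]
gripper_width: 0.0437
gripper_force: 39.8
```

Emit:
{"api": "jog_arm", "payload": {"deltas": [[[-0.2,0,0,-0.05,0],[-0.2,0,0,-0.05,0],[-0.2,0,0,0,0]]]}}

```text
time_s: 9.68
tcp_pos: [0.5182, 0.0177, 0.0915]
eef_rot: [180.0, 0.0, -36.5]
contact_force: [-0.4, -0.3, -4.1]
gripper_width: 0.0443
gripper_force: 39.8
```

Emit:
{"api": "jog_arm", "payload": {"deltas": [[[-0.2,0,0,-0.05,0],[-0.2,0,0,-0.05,0],[-0.2,0,0,0,0]]]}}

```text
time_s: 10.05
tcp_pos: [0.5182, 0.0177, 0.0905]
eef_rot: [180.0, 0.0, -36.5]
contact_force: [-0.3, 0.0, -4.1]
gripper_width: 0.0441
gripper_force: 39.8
```

Emit:
{"api": "jog_arm", "payload": {"deltas": [[[-0.2,0,0,-0.05,0],[-0.2,0,0,0,0]]]}}

```text
time_s: 10.3
tcp_pos: [0.5182, 0.0177, 0.09]
eef_rot: [180.0, 0.0, -36.5]
contact_force: [0.4, -0.1, -5.7]
gripper_width: 0.0436
gripper_force: 39.8
```

Emit:
{"api": "jog_arm", "payload": {"deltas": [[[-0.2,0,0,-0.05,0],[-0.2,0,0,0,0]]]}}

```text
time_s: 10.55
tcp_pos: [0.5183, 0.0177, 0.0896]
eef_rot: [-180.0, -0.0, -36.5]
contact_force: [-1.0, -0.5, -4.3]
gripper_width: 0.0443
gripper_force: 39.8
```

Emit:
{"api": "jog_arm", "payload": {"deltas": [[[-0.2,0,0,-0.05,0],[-0.2,0,0,0,0]]]}}

```text
time_s: 10.8
tcp_pos: [0.5183, 0.0177, 0.0895]
eef_rot: [-180.0, -0.0, -36.5]
contact_force: [-1.3, -0.1, 2.5]
gripper_width: 0.0437
gripper_force: 39.8
```

The teeth touched at TCP 0.0895 with about 7 N of push. I'll turn gently while watching for the drop in force.

Emit:
{"api": "jog_arm", "payload": {"deltas": [[[-0.2,0,0,-0.01,0.04],[-0.2,0,0,0,0.04],[-0.2,0,0,0,0.04],[-0.2,0,0,0,0.04],[-0.2,0,0,0,0]]]}}

```text
time_s: 11.42
tcp_pos: [0.5187, 0.0181, 0.0893]
eef_rot: [-179.9, -0.0, -27.3]
contact_force: [-1.0, 2.8, 1.4]
gripper_width: 0.0434
gripper_force: 39.8
```

Run:
```python
from plant import r
g=r.get_state();print(g["contact_force"],g["moment"],g["tcp_pos"],g["eef_rot"],g["joints"][5])
```

```text
[-1.01861533  2.78440417  1.35403959] [ 1.06400967  0.56493966 -0.06022059] [0.51872899 0.01813967 0.08933403] [-1.79933651e+02 -4.21804838e-02 -2.73262510e+01] 39.0005541859406
```

Emit:
{"api": "jog_arm", "payload": {"deltas": [[[-0.2,0,0,-0.01,0.04],[-0.2,0,0,0,0.04],[-0.2,0,0,0,0.04],[-0.2,0,0,0,0.04],[-0.2,0,0,0,0]]]}}

```text
time_s: 12.05
tcp_pos: [0.5179, 0.0175, 0.0884]
eef_rot: [180.0, 0.0, -18.2]
contact_force: [-0.3, 0.2, -4.5]
gripper_width: 0.0443
gripper_force: 39.8
```

```bash
cat > st.py <<'E'
from plant import r
g=r.get_state();print(g["contact_force"].round(1),g["moment"].round(2),g["tcp_pos"].round(5),g["eef_rot"].round(1))
E
python3 st.py
```

```text
[-0.3  0.2 -4.5] [-0.    0.03 -0.03] [0.5179  0.01748 0.08842] [180.    0.  -18.2]
```

The force released and z dropped to 0.0884, so the teeth look matched. I'm easing down to check.

Emit:
{"api": "jog_arm", "payload": {"deltas": [[[-0.2,0,0,-0.05,0],[-0.2,0,0,-0.05,0],[-0.2,0,0,0,0]]]}}

```text
time_s: 12.42
tcp_pos: [0.5182, 0.0177, 0.0878]
eef_rot: [180.0, 0.0, -18.2]
contact_force: [-0.1, 0.6, -5.4]
gripper_width: 0.0441
gripper_force: 39.8
```

```bash
python3 st.py
```

```text
[-0.1  0.6 -5.4] [-0.03  0.02 -0.03] [0.51817 0.01766 0.08775] [180.    0.  -18.2]
```

Emit:
{"api": "jog_arm", "payload": {"deltas": [[[-0.2,0,0,-0.1,0],[-0.2,0,0,-0.1,0],[-0.2,0,0,-0.1,0],[-0.2,0,0,-0.1,0],[-0.2,0,0,0,0]]]}}

```text
time_s: 13.05
tcp_pos: [0.5182, 0.0177, 0.0838]
eef_rot: [180.0, 0.0, -18.2]
contact_force: [-0.4, -0.7, -5.5]
gripper_width: 0.0436
gripper_force: 39.8
```

```bash
python3 st.py
```

```text
[-0.4 -0.7 -5.5] [-0.09  0.07 -0.02] [0.51819 0.01768 0.08375] [180.    0.  -18.2]
```

Meshed and free. Going down towards the seal.

Emit:
{"api": "jog_arm", "payload": {"deltas": [[[-0.2,0,0,-0.15,0],[-0.2,0,0,-0.15,0],[-0.2,0,0,-0.15,0],[-0.2,0,0,-0.15,0],[-0.2,0,0,-0.1,0],[-0.2,0,0,-0.1,0],[-0.2,0,0,-0.1,0]]]}}

```text
time_s: 13.92
tcp_pos: [0.5182, 0.0177, 0.0748]
eef_rot: [180.0, 0.0, -18.2]
contact_force: [-0.1, -0.4, -5.0]
gripper_width: 0.0437
gripper_force: 39.8
```

Emit:
{"api": "jog_arm", "payload": {"deltas": [[[-0.2,0,0,-0.1,0],[-0.2,0,0,-0.1,0],[-0.2,0,0,-0.05,0],[-0.2,0,0,-0.05,0]]]}}

```text
time_s: 14.42
tcp_pos: [0.5182, 0.0177, 0.0718]
eef_rot: [180.0, 0.0, -18.1]
contact_force: [-1.2, -0.5, -3.6]
gripper_width: 0.0442
gripper_force: 39.8
```

Emit:
{"api": "jog_arm", "payload": {"deltas": [[[-0.2,0,0,-0.05,0],[-0.2,0,0,-0.05,0],[-0.2,0,0,-0.05,0],[-0.2,0,0,-0.05,0]]]}}

```text
time_s: 14.92
tcp_pos: [0.5182, 0.0177, 0.07]
eef_rot: [180.0, -0.0, -18.1]
contact_force: [-3.3, -0.7, 2.9]
gripper_width: 0.0434
gripper_force: 39.8
```

Emit:
{"api": "jog_arm", "payload": {"deltas": [[[-0.2,0,0,-0.05,0],[-0.2,0,0,-0.05,0],[-0.2,0,0,-0.05,0],[-0.2,0,0,-0.05,0]]]}}

```text
time_s: 15.42
tcp_pos: [0.5182, 0.0176, 0.0686]
eef_rot: [-180.0, -0.0, -18.1]
contact_force: [-4.4, -0.9, 6.6]
gripper_width: 0.0442
gripper_force: 39.8
```

Emit:
{"api": "jog_arm", "payload": {"deltas": [[[-0.2,0,0,-0.05,0],[-0.2,0,0,-0.05,0],[-0.2,0,0,-0.05,0],[-0.2,0,0,-0.05,0]]]}}

```text
time_s: 15.92
tcp_pos: [0.5183, 0.0176, 0.0666]
eef_rot: [-180.0, -0.0, -18.1]
contact_force: [-4.6, -0.2, 6.7]
gripper_width: 0.0436
gripper_force: 39.8
```

```bash
python3 st.py
```

```text
[-4.6 -0.2  6.7] [-0.21  1.84 -0.01] [0.51827 0.01763 0.06664] [-180.    -0.   -18.1]
```

The seal is sliding at a steady push of about 11.5 N. I'll trim x slightly and go on.

Emit:
{"api": "jog_arm", "payload": {"deltas": [[[-0.2,-0.01,0,-0.05,0],[-0.2,-0.01,0,-0.05,0],[-0.2,0,0,-0.05,0],[-0.2,0,0,-0.05,0],[-0.2,0,0,-0.05,0],[-0.2,0,0,-0.05,0]]]}}

```text
time_s: 16.68
tcp_pos: [0.5182, 0.0176, 0.0637]
eef_rot: [-180.0, -0.0, -18.1]
contact_force: [-4.9, -0.7, 6.8]
gripper_width: 0.0438
gripper_force: 39.8
```

Emit:
{"api": "jog_arm", "payload": {"deltas": [[[-0.2,0,0,-0.05,0],[-0.2,0,0,-0.05,0],[-0.2,0,0,-0.05,0],[-0.2,0,0,-0.05,0]]]}}

```text
time_s: 17.18
tcp_pos: [0.5182, 0.0176, 0.0617]
eef_rot: [-180.0, -0.0, -18.1]
contact_force: [-4.3, -0.2, 6.2]
gripper_width: 0.0439
gripper_force: 39.8
```

Emit:
{"api": "jog_arm", "payload": {"deltas": [[[-0.2,0,0,-0.05,0],[-0.2,0,0,-0.05,0],[-0.2,0,0,-0.03,0],[-0.2,0,0,0,0]]]}}

```text
time_s: 17.68
tcp_pos: [0.5182, 0.0177, 0.0604]
eef_rot: [-180.0, -0.0, -18.1]
contact_force: [-3.4, -1.6, 6.4]
gripper_width: 0.0435
gripper_force: 39.8
```

Emit:
{"api": "jog_arm", "payload": {"deltas": [[[-0.2,0,0,-0.03,0],[-0.2,0,0,-0.03,0],[-0.2,0,0,0,0]]]}}

```text
time_s: 18.05
tcp_pos: [0.5182, 0.0176, 0.0598]
eef_rot: [-180.0, -0.0, -18.1]
contact_force: [-3.5, -1.4, 6.9]
gripper_width: 0.044
gripper_force: 39.8
```

Emit:
{"api": "jog_arm", "payload": {"deltas": [[[-0.2,0,0,-0.03,0],[-0.2,0,0,-0.02,0],[-0.2,0,0,0,0]]]}}

```text
time_s: 18.42
tcp_pos: [0.5182, 0.0176, 0.0595]
eef_rot: [-180.0, -0.0, -18.1]
contact_force: [-5.0, 0.7, 9.2]
gripper_width: 0.0438
gripper_force: 39.8
```

```bash
python3 st.py
```

```text
[-5.   0.7  9.2] [-0.3   1.98 -0.04] [0.51824 0.01764 0.05952] [-180.    -0.   -18.1]
```

Emit:
{"api": "jog_arm", "payload": {"deltas": [[[-0.2,0,0,-0.03,0],[-0.2,0,0,0,0]]]}}

```text
time_s: 18.68
tcp_pos: [0.5183, 0.0177, 0.0595]
eef_rot: [-180.0, -0.1, -18.1]
contact_force: [-6.1, -0.7, 12.0]
gripper_width: 0.0436
gripper_force: 39.8
```

```bash
python3 st.py
```

```text
[-6.1 -0.7 12. ] [-0.21  2.43 -0.01] [0.51829 0.01765 0.0595 ] [-1.80e+02 -1.00e-01 -1.81e+01]
```

The hub has stopped at 0.0595 under about 17 N, exactly 30 mm below the tooth contact, so it is fully home. I'll ease off the push, release and lift.

Emit:
{"api": "jog_arm", "payload": {"deltas": [[[-0.2,0,0,0.05,0],[-0.2,0,0,0.04,0],[-0.2,0,0,0,0],[0.2,0,0,0,0],[0.8,0,0,0,0],[0.8,0,0,0,0],[0.8,0,0,0,0],[0.8,0,0,0,0]]]}}

```text
time_s: 19.68
tcp_pos: [0.5181, 0.0177, 0.059]
eef_rot: [-180.0, -0.0, -18.1]
contact_force: [-0.2, -0.0, -0.8]
gripper_width: 0.0784
gripper_force: 0.0
```

```bash
python3 st.py
```

```text
[-0.2 -0.  -0.8] [-0.03  0.01  0.05] [0.51805 0.01771 0.05902] [-180.    -0.   -18.1]
```

Emit:
{"api": "jog_arm", "payload": {"deltas": [[[0.8,0,0,1,0],[0.8,0,0,2,0],[0.8,0,0,4,0],[0.8,0,0,4,0],[0.8,0,0,4,0],[0.8,0,4,0,0],[0.8,0,5,0,0],[0.8,0,5,0,0]]]}}

```text
time_s: 20.68
tcp_pos: [0.5179, 0.1589, 0.2103]
eef_rot: [-179.9, -0.1, -18.2]
contact_force: [1.2, 0.3, 0.2]
gripper_width: 0.0789
gripper_force: 0.0
```

Emit:
{"api": "jog_arm", "payload": {"deltas": [[[0.8,0,5,0,0],[0.8,0,5,0,0],[0.8,0,0,0,0]]]}}

```text
time_s: 21.05
tcp_pos: [0.5179, 0.2606, 0.2094]
eef_rot: [-180.0, -0.0, -18.0]
contact_force: [-1.3, -0.8, -0.2]
gripper_width: 0.0791
gripper_force: 0.0
```

Run:
```python
from h import *
s=r.capture("scene");t=r.capture("top")
c=lambda im,x,y:cv2.resize(im[y:y+60,x:x+40],(400,600),interpolation=cv2.INTER_CUBIC)
cv2.imwrite("pics/m3.png",np.hstack([c(s,244,205),c(t,243,220)]))
```

```text
(no output)
```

View pics/m3.png

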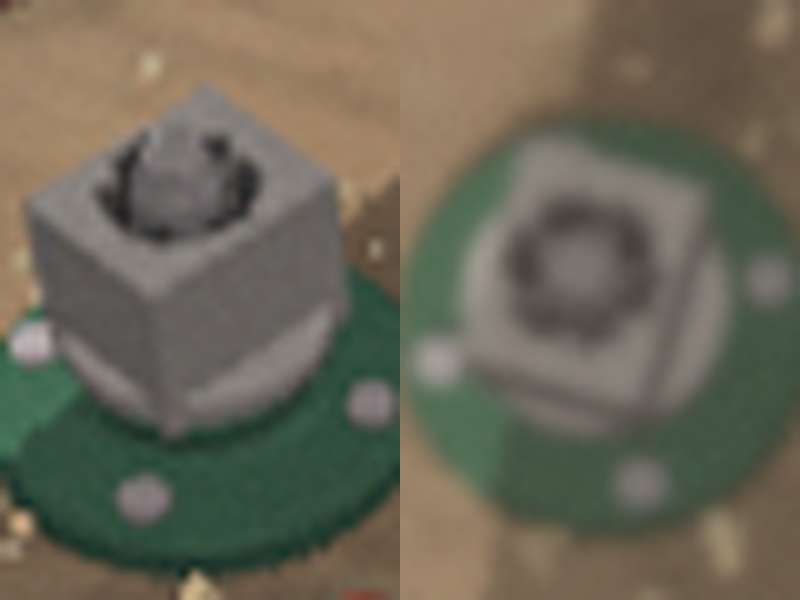

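The picture shows the hub upright and level on the stand at left panel (185,270). The nose stands a little proud of the bore at (180,170), as it should by 12 mm, and the flange is right down on the shoulder. Handing in.

```bash
python3 -c "
from plant import r
print(r.close_job())"
```

```text
the job is handed in; nothing more can be done
None
```

The hub is meshed on the spindle and pressed fully home with the seal ring on the shoulder, using about 17 N at most, then released and handed in at about 21 s; I don't have the judge's verdict.

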